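# Set the raking lamp over the slate and pull it on

## Robot

A 7-joint arm with a two-finger parallel gripper is mounted at the origin on the work surface. World frame = base frame: x ahead of the robot, y to its left, z up, the work surface at z = 0. Lengths are in m, angles in rad, forces in N, time in s.
With the tool pointing down it reaches from about 0.4 to 0.85 m from the base axis. Payload 10.4 kg.
Tool frame: the origin (TCP) lies at the very end of the fingers, on their centre line; the grasp point (between the pads) lies 19 mm behind it; z points along the fingers, y is the line along which they close (so a half turn about z gives the same grasp; the last joint's range is limited). The gripper opens to 85 mm and grips with 20 to 120 N. Pads are 22 mm wide; open, the fingers measure 114 mm over their backs; the gripper's body (76 mm by 85 mm) begins 54 mm behind the grasp point. The pads swing forward as they close: fully open they stand 13 mm farther back than shut.
Start: joints at [-1.153, 0.332, -0.065, 1.46, 0.022, 1.35, -0.088], TCP at [0.267, 0.565, 0.231] pointing down, gripper open.
Joint ranges: [-2.6, 2.6], [-0.5, 2.12], [-1.47, 1.34], [0.16, 2.42], [-1.27, 4.41], [0.06, 2.06], [-2.6, 2.6]. Speed limits (rad/s): [2.22, 2.22, 2.79, 2.79, 3.14, 3.14, 3.14].

## Interface

Orientations are given as a unit quaternion [x, y, z, w].
In Python, from workcell import * gives the robot as it stands.
- The arm moves only by the tool step_arm, never from a script. Its argument "commands" is one flat list of numbers, 7 for each row, row after row: the finger opening in mm, from 0 to 85.4, then the shift along the world's x, y, z as a fraction of full scale, then the turn, a rotation vector about the world's x, y, z as a fraction of full scale. A call has exactly 10 rows; each row is the pose to reach, as a shift and turn from the pose commanded when the call began, turning the shorter way round; what a row does not reach only later rows make up. Full scale, the value 1, is 0.6 m for a shift and pi rad for a turn. A row lasts 1/8 s, in which the tool goes at most 62.5 mm and 10.7 degrees, less where a joint would pass 70% of its speed; a pose out of reach is approached as far as the arm can. A call with a number of a shift or a turn outside -1 to 1 is refused whole. A call with a gripper value outside its range is refused whole. The fingers move at their own pace and stop on an object; "squeeze" is the grip in N (left out, the last holds). Time passes only in rows, so rows that repeat a pose let the fingers close, or fill a call up. It gives the time, the measured TCP pose, the force, the opening and the grip force at its end, in the units of the state.
- get_obs(): the state, without advancing time (a new reading comes with each control period).
- camera(name): name is "side" or "top" or "wrist"; returns the picture (400x640x3 uint8, red, green, blue); there is no depth.
- camera_params(name): a dict with "mtx" (3x3 intrinsics, pixels), "extrinsics" (4x4, takes a point from world to camera coordinates); the wrist camera has in their place "tool_from_camera" (4x4, takes a point from camera to tool coordinates, whose origin is the TCP and whose axes are the flange's). Camera axes: x right, y down, z forward; pixel columns grow to the right and rows downward; lengths in m; the calibration is good to about 2 mm. A picture is of the moment at which its call begins: read the wrist's pose just before it. camera_params takes no time and is no camera call.
- hand_in(): hands the job in; it is judged then, once.
The state is a dict: "clock": time; "joint_pos": joint angles; "joint_velocities": joint speeds; "tau": joint torques, N m; "position": TCP position; "ee_rot": TCP orientation; "ft_force": force on the tool from outside, world axes, zero at the start; "torque": the same for the moment, N m; "grip_width": opening from 0.0 (shut) to 1.0 (fully open); "grasp_force": force on a finger pad.
Only numpy, scipy, OpenCV 4.12 (cv2) and the standard library are available. Lean on these libraries where they do the work, as an engineer would, in place of code of your own. Each camera call takes 0.05 s, during which the arm holds its last target. There are 200 camera calls.

## Task

Light the slate for its crack check: slide the lamp carriage along its rail until its red pointer stands centred over the yellow clip, and leave it there. Then pull the red spring knob on the switch box all the way out, hold it out for about half a second, and let it spring fully home. Leave the other things on the bench where they are.

Things in the scene. Friction and masses are not known exactly. Their poses are not given: they have to be found in the camera images.
- stand: Fixed lamp stand: two green posts 660 mm apart carry a level round steel rail (20 mm thick, centre 220 mm above the bench) along the stand's y. Origin on the bench under the rail's middle; x points away from the robot, z up; place and yaw vary. A 20 mm wide scale strip (top at 225 mm) lies 45 mm beyond the rail. The rail passes over the switch box: its knob cannot be reached straight from above.
- lamp_carriage (a joint): Position (m) of the black lamp carriage along the rail = stand y of its centre; grows towards the stand's +y, range -0.01 to 0.27. About 2 N of rail friction; it stays where it is left. A 44 x 60 x 56 mm block round the rail (top 244 mm above the bench) with an aluminium lamp head (110 mm along y) hanging on its far side.
- carriage_grip (a point): Centre of the upright orange cylindrical grip on top of the lamp carriage, 30 mm diameter, 38 mm tall, 275 mm above the bench (grip spans 256 to 294 mm). Axes parallel to the stand's: y along the rail.
- pointer (a point): Point under the red pointer blade (6 mm wide along the rail, at stand x = 45 mm) that reaches from the carriage out over the scale strip; it lies on the carriage's centre line across the rail, 5 mm above the clip's top. Moves with the carriage; axes parallel to the stand's.
- mark: The yellow clip on the scale strip that marks where the lamp belongs: 14 mm wide along the rail, 28 mm across it. Origin at the centre of its top, 231.5 mm above the bench; axes parallel to the stand's: y along the rail. Fixed in each run; its place along the rail varies.
- switch_box: Fixed grey switch box under the rail. Its face (130 mm wide, 120 mm long) is tilted 28 degrees from level, looking up and back to the robot. Origin on the bench, 90 mm below the face's centre, where the knob comes out; axes parallel to the stand's. The rail's centre line passes 130 mm above the face's centre and 70 mm off the knob's axis, on its far side.
- start_knob (a joint): How far (m) the red spring knob is pulled out: 0 home, 0.016 at its outer stop. The spring pulls it home: 3.5 N at home, 9 N fully out; let go, it returns by itself.
- knob_grip (a point): Centre of the red knob's head. Its z axis is the knob's axis and the outward pull direction (28 degrees from vertical, leaning back to the robot); its y axis is level, parallel to the rail. The head is round, 30 mm diameter at the bottom, 36 mm at its top, 24 mm long, from 20 to 44 mm off the face (this point 32 mm off); below it a 12 mm stem. Grip it across y, tool along the knob's axis.
- slate: Loose dark grey slate, 200 x 140 x 8 mm, lying flat on the bench beyond the rail, below the lamp's way. Leave alone. Origin at the centre of its underside.
- slate_hammer: Hammer lying on the bench in front of the stand. Leave alone. Origin on its underside.
- chisel: Steel splitting chisel about 190 mm long lying on the bench in front of the stand. Leave alone. Origin on its underside.
- mallet: Mallet with an 80 x 75 x 90 mm stone-coloured head and a wooden handle, on the left of the bench. Leave alone. Origin under its head.
- mug: Blue mug, 80 mm wide, 90 mm tall, on the right of the bench. Leave alone. Origin at its foot.
- slate_stack: Stack of five small slates, about 190 x 130 x 35 mm, on the right of the bench. Leave alone. Origin at its foot.
- brush: Brush lying on the right of the bench. Leave alone. Origin on its underside.

How it is judged:
On the way, in this order (a step that is already met when the one before it is completed fails the run):
1. the lamp carriage stands still with its pointer over the yellow clip (y of pointer in the frame of mark between -0.007 and 0.007 m and velocity of joint lamp_carriage between -0.01 and 0.01 m/s), for 0.3 s.
2. the knob is held pulled out, the carriage still on the mark (value of joint start_knob above 0.011 m and y of pointer in the frame of mark between -0.007 and 0.007 m), for 0.25 s.
At the end, for the whole second after the job is handed in: The carriage rests with its pointer within 7 mm of the centre of the yellow clip along the rail; the knob, after being held at least 11 mm out for 0.25 s, is back home within 2 mm (all of step 1 and value of joint start_knob below 0.002 m); the robot touches nothing.
It fails at once if another thing on the bench was shifted by more than 30 mm (distance of any of slate, slate_hammer, chisel, mallet, mug, slate_stack, brush from where it was at the start of the episode above 0.03 m).
It also fails if it takes over 59 s, if anything falls off the work surface, if the arm or the gripper's body presses on something with over 40 N, if the wrist force passes 120 N, or if a joint passes its speed limit or range.

## Working session

There is one attempt and no reset: what is moved stays moved. The work goes in short steps, Python scripts to look and compute and a tool call to move; the robot and the scene stay as the last step left them, time stands still between calls to the robot, and variables do not carry over. Pictures are saved under pics/ and viewed, at most 10 in all, crops included, and the job is handed in when it is done.

Besides the shell and the picture viewer there is one more tool, called after ">>>" by a JSON object that holds its "api" and its "payload", one argument or row to a line. step_arm: Moves the arm, as the interface text tells. Its arguments: {"type":"object","properties":{"commands":{"type":"array","items":{"type":"number"}},"squeeze":{"type":"number"}},"required":["commands"]}

```bash
mkdir -p pics; ls; python3 - <<'E'
from workcell import *
import cv2,numpy as np
o=get_obs();print(o)
for n in("side","top"):
    im=camera(n);cv2.imwrite(f"pics/{n}0.png",im[:,:,::-1])
    p=camera_params(n);print(n,np.round(p["mtx"],1).tolist(),np.round(p["extrinsics"],4).tolist())
print(camera_params("wrist"))
E
```

```text
pics
{'clock': 0.0, 'joint_pos': array([-1.1525569 ,  0.33290753, -0.06471029,  1.4609901 ,  0.02159426,
        1.34986157, -0.08847527]), 'joint_velocities': array([-5.06896282e-05,  1.24650810e-04,  1.75809914e-03,  1.21070093e-03,
        1.34477351e-03, -1.07440887e-03, -1.25303264e-03]), 'tau': array([-1.86927246e-04, -6.25446939e+01,  4.87670582e-02, -3.91613030e+01,
        1.61923125e-02,  9.98746022e-03,  1.07125641e-05]), 'position': array([0.26651981, 0.56489787, 0.23047039]), 'ee_rot': array([ 2.18612205e-01,  9.75811540e-01, -7.23662403e-04, -1.32000684e-04]), 'ft_force': array([-0.75791044, -0.34947188,  0.33566432]), 'torque': array([0.01118018, 0.02047727, 0.03626684]), 'grasp_force': 0.0, 'grip_width': 1.0024878714566334}
side [[448.1, 0.0, 322.0], [0.0, 448.1, 190.8], [0.0, 0.0, 1.0]] [[-0.784, -0.6205, 0.0157, 0.3689], [-0.4623, 0.5669, -0.6819, 0.3677], [0.4142, -0.5419, -0.7313, 1.5269], [0.0, 0.0, 0.0, 1.0]]
top [[415.5, 0.0, 316.1], [0.0, 415.5, 207.9], [0.0, 0.0, 1.0]] [[0.0201, -0.9998, 0.0049, -0.0289], [-0.9846, -0.0207, -0.1736, 0.4997], [0.1736, -0.0014, -0.9848, 1.3479], [0.0, 0.0, 0.0, 1.0]]
{'mtx': array([[277.91158351,   0.        , 321.41839528],
       [  0.        , 277.91158351, 195.87913247],
       [  0.        ,   0.        ,   1.        ]]), 'tool_from_camera': array([[-2.10844210e-04, -9.51948559e-01, -3.06257893e-01,
         7.86464554e-02],
       [ 9.99999494e-01, -5.02052997e-04,  8.72090253e-04,
         7.60100693e-04],
       [-9.83942753e-04, -3.06257554e-01,  9.51948183e-01,
        -1.43293116e-01],
       [ 0.00000000e+00,  0.00000000e+00,  0.00000000e+00,
         1.00000000e+00]])}
```

View pics/top0.png

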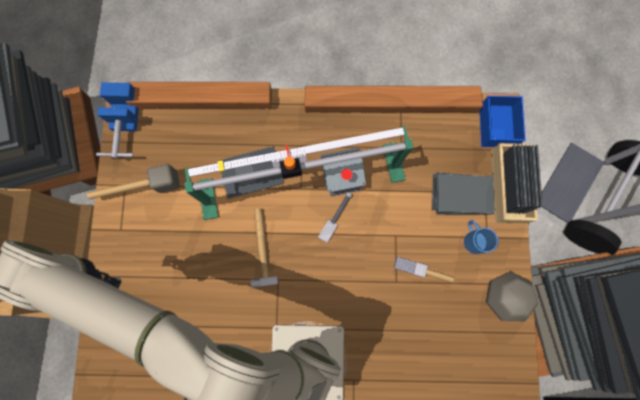

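View pics/side0.png

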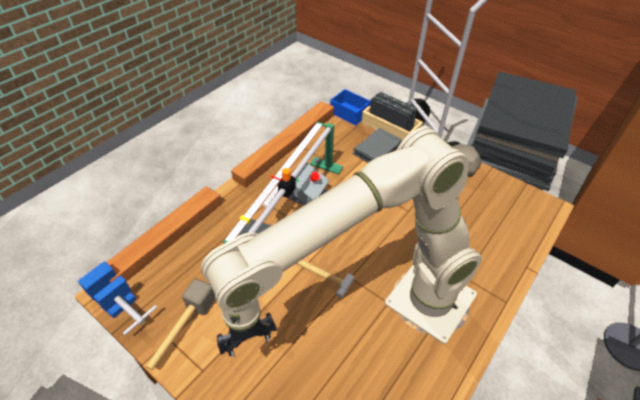

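The top view shows the orange grip at about (289,163), the red pointer at (288,152), the yellow clip at (221,166) and the knob at (347,174). The side view shows the same parts, with the grip at (287,174), the clip at (246,218) and the knob at (315,177).

```bash
cat > h.py <<'E'
from workcell import *
import cv2,numpy as np
from scipy.spatial.transform import Rotation as R
def cam(n,o=None):
    p=camera_params(n)
    if n=="wrist":
        o=o or get_obs();T=np.eye(4);T[:3,:3]=R.from_quat(o["ee_rot"]).as_matrix();T[:3,3]=o["position"]
        return p["mtx"],T@p["tool_from_camera"]
    return p["mtx"],np.linalg.inv(p["extrinsics"])
def ray(c,uv):
    K,T=c;d=T[:3,:3]@np.linalg.solve(K,[uv[0],uv[1],1]);return T[:3,3],d
def onz(c,uv,z):
    o,d=ray(c,uv);return o+d*(z-o[2])/d[2]
def tri(r1,r2):
    A=[];b=[]
    M=np.zeros((3,3));v=np.zeros(3)
    for o,d in(r1,r2):
        d=d/np.linalg.norm(d);P=np.eye(3)-np.outer(d,d);M+=P;v+=P@o
    return np.linalg.solve(M,v)
HSV=dict(red=((0,160,90),(5,255,255)),orange=((8,200,150),(18,255,255)),yellow=((22,170,130),(34,255,255)),white=((0,0,170),(179,40,255)),green=((70,80,30),(90,255,200)))
def blobs(im,col,roi=None,mina=5):
    h=cv2.cvtColor(im,cv2.COLOR_RGB2HSV);m=cv2.inRange(h,*HSV[col])
    if col=="red":m|=cv2.inRange(h,(174,160,90),(179,255,255))
    if roi:
        k=np.zeros_like(m);x0,y0,x1,y1=roi;k[y0:y1,x0:x1]=255;m&=k
    n,_,s,c=cv2.connectedComponentsWithStats(m)
    return [(c[i].round(1).tolist(),s[i].tolist()) for i in range(1,n) if s[i][4]>=mina],m
E
python3 - <<'E'
from h import *
ct,cs=cam("top"),cam("side")
t=cv2.imread("pics/top0.png")[:,:,::-1].copy();s=cv2.imread("pics/side0.png")[:,:,::-1].copy()
for c in("red","orange","yellow"):
    print(c,blobs(t,c,(170,110,430,220))[0],blobs(s,c,(200,110,350,260))[0])
b,m=blobs(t,"white",(185,120,410,180),40);print(b)
yx=np.argwhere(m);P=np.array([onz(ct,(x,y),.225)[:2] for y,x in yx])
l=cv2.fitLine(P.astype(np.float32),cv2.DIST_HUBER,0,.001,.001).ravel();print(l,P.min(0),P.max(0))
print("grip",onz(ct,(289,163),.28),"clip",onz(ct,(221,166),.2315),"knob",onz(ct,(347,174),.12))
E
```

```text
red [([286.6, 147.3], [286, 146, 2, 4, 7]), ([346.3, 173.7], [342, 169, 10, 10, 81])] [([314.5, 176.1], [311, 172, 8, 9, 61]), ([272.7, 176.4], [271, 176, 4, 2, 7])]
orange [([289.2, 162.4], [284, 158, 11, 10, 75])] [([286.0, 175.5], [283, 170, 7, 11, 56])]
yellow [([220.8, 166.2], [219, 161, 5, 11, 29])] [([244.1, 218.3], [240, 215, 10, 8, 27])]
[([345.2, 142.0], [290, 128, 114, 30, 868]), ([354.3, 154.8], [305, 144, 100, 22, 390]), ([255.6, 159.4], [224, 151, 63, 18, 494]), ([202.7, 169.5], [188, 164, 31, 12, 222]), ([253.2, 174.5], [220, 169, 60, 11, 195])]
[ 0.21294175 -0.9770649   0.6591622  -0.0709624 ] [ 0.54866097 -0.27720698] [0.71807589 0.36185182]
grip [0.58581637 0.06084181 0.28      ] clip [0.5863777 0.2636303 0.2315   ] knob [ 0.59945687 -0.11545045  0.12      ]
```

```bash
python3 - <<'E'
from h import *
ct,cs=cam("top"),cam("side")
t=cv2.imread("pics/top0.png")[:,:,::-1].copy()
h=cv2.cvtColor(t,cv2.COLOR_RGB2HSV);m=cv2.inRange(h,*HSV["white"])
n,lab,s,c=cv2.connectedComponentsWithStats(m)
ids=[lab[142,345],lab[159,256],lab[169,203]];print(ids)
yx=np.argwhere(np.isin(lab,[i for i in ids if i]))
P=np.array([onz(ct,(x,y),.225)[:2] for y,x in yx])
l=cv2.fitLine(P.astype(np.float32),cv2.DIST_HUBER,0,.001,.001).ravel();print(l,P.min(0),P.max(0),np.arctan2(l[0],-l[1]))
d=-l[:2]
for n,a,b in(("grip",(289.2,162.4),(286,175.5)),("clip",(220.8,166.2),(244.1,218.3)),("knob",(346.3,173.7),(314.5,176.1))):
    print(n,tri(ray(ct,a),ray(cs,b)).round(4))
g=onz(ct,(289.2,162.4),.284);c=onz(ct,(220.8,166.2),.2315)
print(g,c,(c[:2]-g[:2])@d, "x gap",(c[:2]-g[:2])@np.array([d[1],-d[0]]))
E
```

```text
[np.int32(84), np.int32(89), np.int32(92)]
[ 0.21950307 -0.9756118   0.63845253  0.04010994] [ 0.55880285 -0.27502884] [0.71807589 0.36185182] 0.22130509
grip [0.589  0.0602 0.2683]
clip [0.5874 0.2652 0.2297]
knob [ 0.5997 -0.1129  0.1228]
[0.5864223  0.06006038 0.284     ] [0.58575804 0.26418093 0.2315    ] 0.19928823029495493 x gap 0.04415703201852153
```

>>> {"api": "step_arm", "payload": {
  "commands": [85,0.05,-0.08,0.216,0,0,0,85,0.1,-0.16,0.216,0,0,0.05,85,0.15,-0.24,0.216,0,0,0.1,85,0.2,-0.32,0.216,0,0,0.15,85,0.26,-0.41,0.216,0,0,0.211,85,0.32,-0.5,0.216,0,0,0.211,85,0.38,-0.59,0.216,0,0,0.211,85,0.43,-0.68,0.216,0,0,0.211,85,0.48,-0.76,0.216,0,0,0.211,85,0.5,-0.842,0.216,0,0,0.211]
}}

```text
clock: 1.35
position: [0.5581, 0.0819, 0.3603]
ee_rot: [-0.111, 0.994, -0.0, -0.0]
ft_force: [0.1, -0.1, 1.1]
grip_width: 0.993
grasp_force: 0.0
```

```bash
python3 - <<'E'
from h import *
o=get_obs();print(o["clock"],o["position"],o["joint_pos"].round(2),R.from_quat(o["ee_rot"]).as_matrix().round(3))
im=camera("wrist");cv2.imwrite("pics/w1.png",im[:,:,::-1])
for c in("red","orange","yellow"):print(c,blobs(im,c,mina=20)[0])
E
```

```text
1.35 [0.55814757 0.08191478 0.36033875] [-0.49  0.16  0.3   1.42 -0.05  1.57  1.61] [[-0.975 -0.221 -0.001]
 [-0.221  0.975 -0.   ]
 [ 0.001 -0.    -1.   ]]
red [([174.7, 163.5], [161, 151, 28, 25, 541])]
orange [([287.5, 218.7], [266, 207, 39, 27, 573]), ([291.3, 262.8], [288, 255, 8, 15, 59])]
yellow [([283.1, 236.9], [271, 226, 25, 24, 475]), ([473.2, 247.6], [464, 231, 20, 31, 387])]
```

View pics/w1.png

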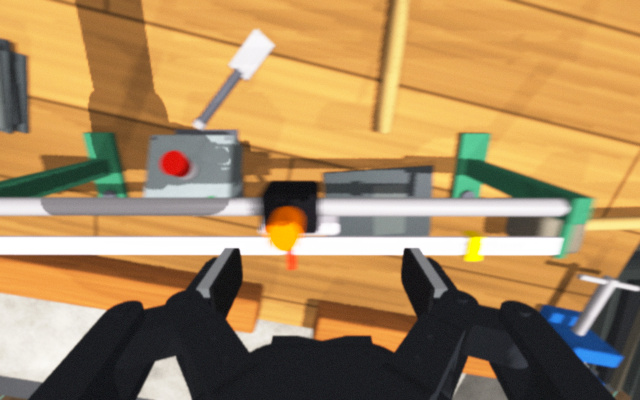

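The wrist view (its down is away from the robot) shows the grip at (287,225), pointer tip at (291,262), clip at (473,248) and knob at (175,163).

```bash
python3 - <<'E'
from h import *
o=get_obs();o["position"]=np.array([0.55814757,0.08191478,0.36033875]);
c=cam("wrist",o)
d=np.array([-.2195,.9756]);n=np.array([.9756,.2195])
P=dict(grip=onz(c,(286,225),.29),clip=onz(c,(473.2,247.6),.2315),ptr=onz(c,(291.3,262.8),.238))
for k,p in P.items():print(k,p.round(4),(p[:2]@d).round(4),(p[:2]@n).round(4))
ct=cam("top");print("knob",tri(ray(ct,(346.3,173.7)),ray(c,(174.7,163.5))).round(4))
print(get_obs()["position"])
E
```

```text
grip [0.5802 0.0569 0.29  ] -0.0718 0.5785
clip [0.5904 0.2587 0.2315] 0.1228 0.6328
ptr [0.6471 0.0678 0.238 ] -0.0759 0.6462
knob [ 0.5956 -0.1121  0.1351]
[0.56006078 0.07169452 0.36046823]
```

>>> {"api": "step_arm", "payload": {
  "commands": [85,0.0325,0,0,0,0,0,85,0.0325,0,0,0,0,0,85,0.0325,0,-0.05,0,0,0,85,0.0325,0,-0.1,0,0,0,85,0.0325,0,-0.15,0,0,0,85,0.0325,0,-0.173,0,0,0,20,0.0325,0,-0.173,0,0,0,20,0.0325,0,-0.173,0,0,0,20,0.0325,0,-0.173,0,0,0,20,0.0325,0,-0.173,0,0,0],
  "squeeze": 30
}}

```text
clock: 2.65
position: [0.5775, 0.0837, 0.2585]
ee_rot: [-0.111, 0.994, 0.0, 0.001]
ft_force: [-0.5, -2.4, 5.1]
grip_width: 0.342
grasp_force: 29.3
```

```bash
python3 - <<'E'
from h import *
o=get_obs();print(o["clock"],o["position"],o["ft_force"],o["grip_width"],o["grasp_force"])
im=camera("wrist");cv2.imwrite("pics/w2.png",im[:,:,::-1])
c=cam("wrist",o);d=np.array([-.2195,.9756]);n=np.array([.9756,.2195])
print(o["position"][:2]@d,o["position"][:2]@n)
for k in("red","orange","yellow"):
    for b,s in blobs(im,k,mina=20)[0]:
        p=onz(c,b,.2315);print(k,b,s,p.round(4),p[:2]@d,p[:2]@n)
E
```

```text
2.65 [0.57752564 0.08370078 0.25849013] [-0.502735   -2.4240201   5.09221124] 0.3421339094924393 29.25758868455887
-0.0451083958760582 0.5818063324667911
red [127.9, 164.1] [106, 146, 46, 36, 1237] [ 0.5609 -0.0422  0.2315] -0.16430000615687837 0.5378974612248181
orange [321.1, 279.2] [291, 235, 62, 88, 4154] [0.6157 0.0929 0.2315] -0.04450901691576856 0.6210645677721166
yellow [558.8, 286.9] [540, 263, 37, 48, 1097] [0.5844 0.2616 0.2315] 0.1269292384652621 0.6275995234671967
```

>>> {"api": "step_arm", "payload": {
  "commands": [20,-0.007,0.031,0,0,0,0,20,-0.0155,0.069,0,0,0,0,20,-0.024,0.107,0,0,0,0,20,-0.0325,0.145,0,0,0,0,20,-0.041,0.183,0,0,0,0,20,-0.0495,0.221,0,0,0,0,20,-0.058,0.258,0,0,0,0,20,-0.0633,0.2813,0,0,0,0,20,-0.0633,0.2813,0,0,0,0,20,-0.0633,0.2813,0,0,0,0]
}}

```text
clock: 3.95
position: [0.5392, 0.2542, 0.2585]
ee_rot: [-0.112, 0.994, 0.001, 0.001]
ft_force: [1.6, 2.3, 4.9]
grip_width: 0.338
grasp_force: 30.2
```

```bash
python3 - <<'E'
from h import *
o=get_obs();print(o["clock"],o["position"],o["ft_force"],o["grip_width"],o["grasp_force"])
im=camera("wrist");t=camera("top");s=camera("side")
c=cam("wrist",o);d=np.array([-.2195,.9756]);n=np.array([.9756,.2195])
print(o["position"][:2]@d,o["position"][:2]@n)
for k in("red","orange","yellow"):
    for b,q in blobs(im,k,mina=20)[0]:
        p=onz(c,b,.2315);print(k,b,q,p.round(4),p[:2]@d,p[:2]@n)
A=cv2.resize(im[180:380,200:440],None,fx=2,fy=2,interpolation=3)
B=cv2.resize(s[175:275,190:310],None,fx=4,fy=4,interpolation=3)[:400,:320]
cv2.imwrite("pics/w3.png",np.hstack([A,B])[:,:,::-1])
E
```

```text
3.95 [0.53918148 0.25423072 0.25850662] [1.55677152 2.28023485 4.876182  ] 0.33794304667866676 30.20746797323227
0.12967715533512422 0.5818290970754435
orange [321.2, 278.4] [291, 234, 62, 86, 4227] [0.5767 0.2635 0.2315] 0.13046202963256673 0.6204587409504235
yellow [319.8, 318.6] [313, 317, 18, 4, 39] [0.6112 0.2702 0.2315] 0.12947846468265248 0.6556285387465356
```

View pics/w3.png

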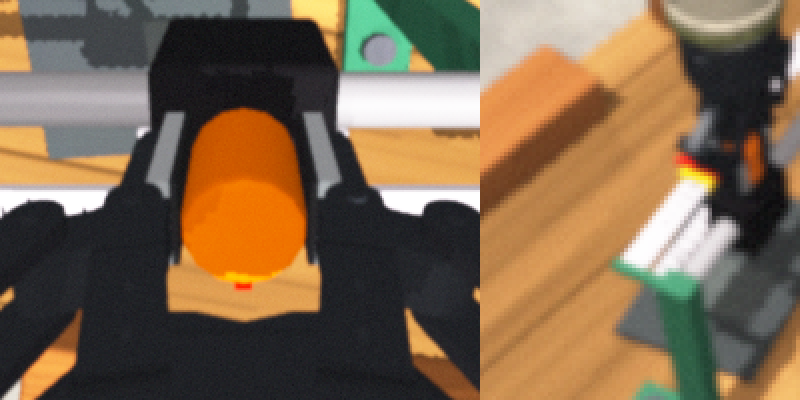

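The crop shows the red pointer over the clip, both near column 321 in the wrist view, so the carriage looks centred. I'll release, lift and check.

>>> {"api": "step_arm", "payload": {
  "commands": [20,0,0,0,0,0,0,85,0,0,0,0,0,0,85,0,0,0,0,0,0,85,0,0,0,0,0,0,85,0,0,0,0,0,0,85,0,0,0.05,0,0,0,85,0,0,0.12,0,0,0,85,0,0,0.17,0,0,0,85,0,0,0.17,0,0,0,85,0,0,0.17,0,0,0]
}}

```text
clock: 5.35
position: [0.5388, 0.2523, 0.3582]
ee_rot: [-0.111, 0.994, -0.0, -0.001]
ft_force: [-0.7, 0.2, -0.6]
grip_width: 0.994
grasp_force: 0.0
```

```bash
python3 - <<'E'
from h import *
o=get_obs();print(o["clock"],o["position"],o["ft_force"],o["grip_width"])
im=camera("wrist");cv2.imwrite("pics/w4full.png",im[:,:,::-1])
c=cam("wrist",o);d=np.array([-.2195,.9756]);n=np.array([.9756,.2195])
print(o["position"][:2]@d,o["position"][:2]@n)
for k in("red","orange","yellow"):
    for b,q in blobs(im,k,mina=8)[0]:
        p=onz(c,b,.2315);print(k,b,q,p.round(4),p[:2]@d,p[:2]@n)
cv2.imwrite("pics/w4.png",cv2.resize(im[190:310,250:390],None,fx=5,fy=5,interpolation=3)[:,:,::-1])
E
```

```text
5.35 [0.53879534 0.25227157 0.35823119] [-0.74991029  0.22568056 -0.6096613 ] 0.9941830552004309
0.12785056335822717 0.5810223451017766
red [50.5, 150.9] [31, 137, 40, 27, 784] [ 0.5602 -0.0113  0.2315] -0.1339613873806304 0.5440530579929532
red [323.0, 245.1] [321, 234, 5, 21, 76] [0.6014 0.269  0.2315] 0.13047629681227227 0.6457512092675207
orange [323.3, 206.1] [306, 188, 37, 36, 1028] [0.5575 0.2594 0.2315] 0.13068384647501946 0.6008805946262029
orange [322.2, 238.2] [320, 232, 6, 15, 49] [0.5935 0.2664 0.2315] 0.129598782870343 0.637502920358439
yellow [324.2, 230.2] [310, 213, 31, 34, 297] [0.5839 0.2664 0.2315] 0.13171169969199417 0.6281108644258164
```

View pics/w4.png

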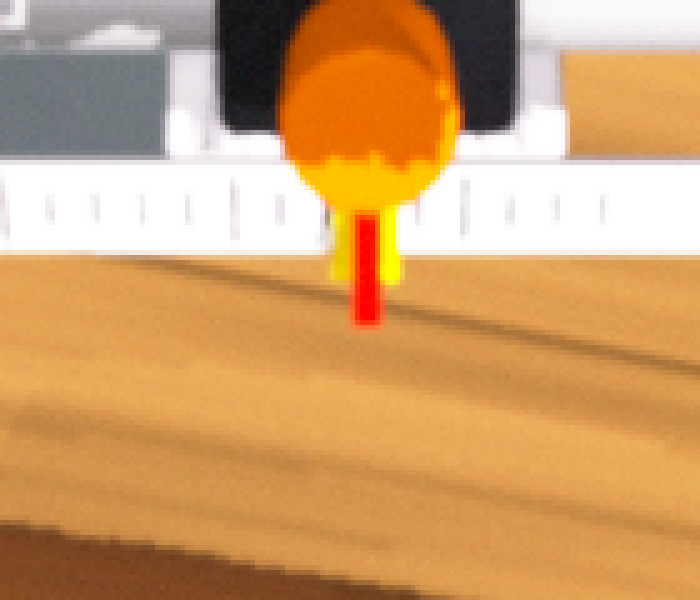

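Pointer spans crop columns 353–382 and the clip 332–402, so both are centred at 367. The carriage is set; next is the knob's standoff pose.

>>> {"api": "step_arm", "payload": {
  "commands": [85,-0.01,-0.05,0.01,0,0,0,85,-0.02,-0.12,0.01,0,0,0,85,-0.03,-0.19,0.01,0.007,-0.03,0,85,-0.042,-0.27,0.01,0.014,-0.06,0,85,-0.042,-0.35,0,0.02,-0.09,0,85,-0.042,-0.43,-0.03,0.027,-0.12,0,85,-0.042,-0.51,-0.06,0.0341,-0.1518,0,85,-0.042,-0.58,-0.09,0.0341,-0.1518,0,85,-0.042,-0.641,-0.12,0.0341,-0.1518,0,85,-0.042,-0.641,-0.133,0.0341,-0.1518,0]
}}

```text
clock: 6.65
position: [0.5127, -0.1347, 0.2775]
ee_rot: [-0.105, 0.965, 0.027, 0.24]
ft_force: [-0.0, 1.7, -0.2]
grip_width: 0.991
grasp_force: 0.0
```

>>> {"api": "step_arm", "payload": {
  "commands": [85,0,0,0,0,0,0,85,0,0,0,0,0,0,85,0,0,0,0,0,0,85,0,0,0,0,0,0,85,0,0,0,0,0,0,85,0,0,0,0,0,0,85,0,0,0,0,0,0,85,0,0,0,0,0,0,85,0,0,0,0,0,0,85,0,0,0,0,0,0]
}}

```text
clock: 7.9
position: [0.5138, -0.1323, 0.2793]
ee_rot: [-0.107, 0.964, 0.027, 0.24]
ft_force: [0.0, -0.8, -0.3]
grip_width: 0.995
grasp_force: 0.0
```

```bash
python3 - <<'E'
from h import *
o=get_obs();M=R.from_quat(o["ee_rot"]).as_matrix();print(o["clock"],o["position"],o["joint_pos"].round(2),M.round(3).tolist())
im=camera("wrist");cv2.imwrite("pics/w5.png",im[:,:,::-1])
c=cam("wrist",o);d=np.array([-.2195,.9756]);n=np.array([.9756,.2195])
print(o["position"][:2]@d,o["position"][:2]@n)
for b,q in blobs(im,"red",mina=50)[0]:
    p=onz(c,b,.1235);print(b,q,p.round(4),p[:2]@d,p[:2]@n, "width mm",q[2]/277.9*((p-c[1][:3,3])@c[1][:3,2])*1e3)
E
```

```text
7.9 [ 0.51378869 -0.13227161  0.27930987] [-0.46 -0.32  0.65  2.03 -0.01  0.92  2.01] [[-0.861, -0.22, 0.458], [-0.195, 0.975, 0.103], [-0.469, -0.0, -0.883]]
-0.24182079702205506 0.4722186240889599
[321.6, 179.0] [307, 165, 30, 29, 659] [ 0.5997 -0.1119  0.1235] -0.24076798441548466 0.5604817227154734 width mm 35.82414213450083
```

View pics/w5.png

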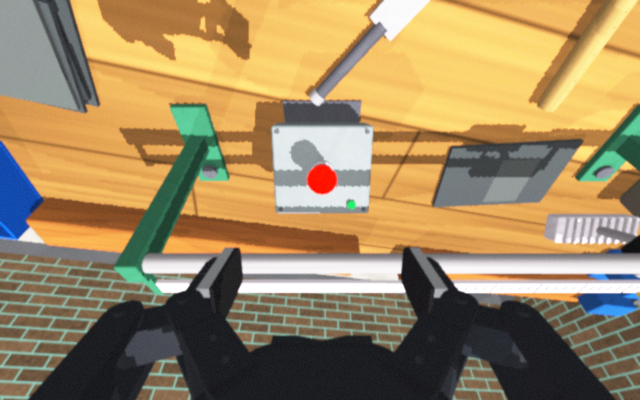

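The knob is at (322,179), 36 mm wide as it should be and centred on the tool. I'll approach along its axis.

>>> {"api": "step_arm", "payload": {
  "commands": [85,0.02,0.0047,-0.037,0,0,0,85,0.045,0.0106,-0.085,0,0,0,85,0.07,0.0165,-0.132,0,0,0,85,0.095,0.0224,-0.179,0,0,0,85,0.118,0.028,-0.222,0,0,0,85,0.136,0.032,-0.256,0,0,0,85,0.149,0.035,-0.28,0,0,0,85,0.157,0.037,-0.295,0,0,0,85,0.157,0.037,-0.295,0,0,0,85,0.157,0.037,-0.295,0,0,0]
}}

```text
clock: 9.2
position: [0.608, -0.1104, 0.1027]
ee_rot: [-0.107, 0.964, 0.026, 0.241]
ft_force: [0.1, 0.0, -0.7]
grip_width: 0.993
grasp_force: 0.0
```

>>> {"api": "step_arm", "payload": {
  "commands": [20,0,0,0,0,0,0,20,0,0,0,0,0,0,20,0,0,0,0,0,0,20,0,0,0,0,0,0,20,0,0,0,0,0,0,20,0,0,0,0,0,0,20,0,0,0,0,0,0,20,0,0,0,0,0,0,20,0,0,0,0,0,0,20,0,0,0,0,0,0],
  "squeeze": 50
}}

```text
clock: 10.45
position: [0.6082, -0.1109, 0.103]
ee_rot: [-0.107, 0.964, 0.026, 0.241]
ft_force: [-5.4, -1.6, 7.2]
grip_width: 0.375
grasp_force: 48.6
```

```bash
python3 - <<'E'
from h import *
o=get_obs();print(o["clock"],o["position"],o["ft_force"],o["torque"],o["grip_width"],o["grasp_force"])
im=camera("wrist");s=camera("side")
A=cv2.resize(im[130:330,200:440],None,fx=2,fy=2,interpolation=3)
B=cv2.resize(s[130:230,250:330],None,fx=4,fy=4,interpolation=3)
cv2.imwrite("pics/w6.png",np.hstack([A,B])[:,:,::-1])
E
```

```text
10.45 [ 0.6081505  -0.11091601  0.10300869] [-5.43995282 -1.59454257  7.22638574] [-0.36250889  0.79963537 -0.03636324] 0.3747777885445472 48.584019318223
```

View pics/w6.png

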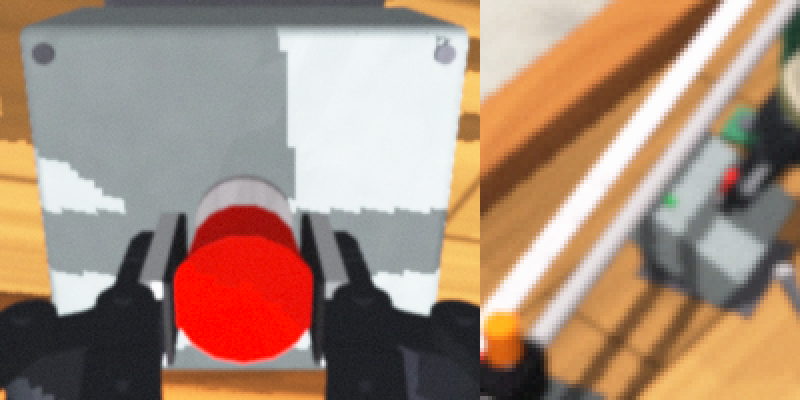

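Both pads hold the red head symmetrically, at a 32 mm opening. I'll pull it out along its axis and hold.

>>> {"api": "step_arm", "payload": {
  "commands": [20,-0.003,-0.0007,0.006,0,0,0,20,-0.006,-0.0014,0.012,0,0,0,20,-0.009,-0.002,0.018,0,0,0,20,-0.012,-0.0027,0.023,0,0,0,20,-0.013,-0.0029,0.025,0,0,0,20,-0.013,-0.0029,0.025,0,0,0,20,-0.013,-0.0029,0.025,0,0,0,20,-0.013,-0.0029,0.025,0,0,0,20,-0.013,-0.0029,0.025,0,0,0,20,-0.013,-0.0029,0.025,0,0,0]
}}

```text
clock: 11.8
position: [0.6005, -0.1125, 0.1173]
ee_rot: [-0.107, 0.964, 0.026, 0.241]
ft_force: [9.8, -4.1, -9.3]
grip_width: 0.375
grasp_force: 52.3
```

```bash
python3 - <<'E'
from h import *
o=get_obs();print(o["clock"],o["position"],o["ft_force"],o["grip_width"],o["grasp_force"])
p=o["position"]-np.array([.60815,-.11092,.10301]);print(p@[-.458,-.103,.883])
im=camera("wrist");cv2.imwrite("pics/w7.png",cv2.resize(im[130:330,200:440],None,fx=2,fy=2,interpolation=3)[:,:,::-1])
E
```

```text
11.8 [ 0.60048965 -0.11245634  0.11733093] [ 9.84943133 -4.0766536  -9.2914471 ] 0.3748861393209431 52.33304270213239
0.01631206316203555
```

View pics/w7.png

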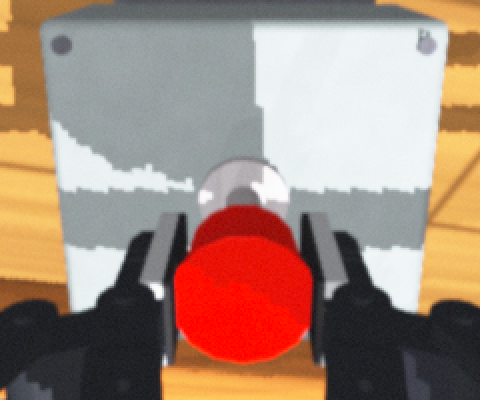

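The knob is out 16.3 mm with its stem showing and has not slipped in the pads. It has been held over 0.5 s, so I'll release and back off along the axis.

>>> {"api": "step_arm", "payload": {
  "commands": [85,0,0,0,0,0,0,85,0,0,0,0,0,0,85,0,0,0,0,0,0,85,0,0,0,0,0,0,85,-0.015,-0.0034,0.029,0,0,0,85,-0.038,-0.0086,0.073,0,0,0,85,-0.065,-0.0146,0.125,0,0,0,85,-0.095,-0.0214,0.183,0,0,0,85,-0.125,-0.0281,0.24,0,0,0,85,-0.145,-0.0326,0.28,0,0,0]
}}

```text
clock: 13.1
position: [0.5127, -0.1319, 0.2873]
ee_rot: [-0.107, 0.964, 0.027, 0.242]
ft_force: [0.3, -0.9, -0.4]
grip_width: 0.994
grasp_force: 0.0
```

>>> {"api": "step_arm", "payload": {
  "commands": [85,0,0,0,0,0,0,85,0,0,0,0,0,0,85,0,0,0,0,0,0,85,0,0,0,0,0,0,85,0,0,0,0,0,0,85,0,0,0,0,0,0,85,0,0,0,0,0,0,85,0,0,0,0,0,0,85,0,0,0,0,0,0,85,0,0,0,0,0,0]
}}

```text
clock: 14.35
position: [0.5132, -0.1314, 0.2853]
ee_rot: [-0.107, 0.964, 0.027, 0.241]
ft_force: [-0.8, 0.3, -0.9]
grip_width: 0.996
grasp_force: 0.0
```

```bash
python3 - <<'E'
from h import *
o=get_obs();print(o["clock"],o["position"],o["ft_force"],o["grip_width"])
im=camera("wrist");t=camera("top")
c=cam("wrist",o)
for b,q in blobs(im,"red",mina=50)[0]:
    p=onz(c,b,.1235);print(b,q,p.round(4),"width mm",q[2]/277.9*((p-c[1][:3,3])@c[1][:3,2])*1e3)
for k in("red","orange","yellow"):print(k,blobs(t,k,(170,110,430,220),3)[0])
cv2.imwrite("pics/end.png",np.vstack([cv2.resize(im[100:300,200:440],(480,400)),cv2.resize(t[130:210,180:300],None,fx=2,fy=2)[:,:240].repeat(2,1)])[:,:,::-1])
E
```

```text
14.35 [ 0.51318881 -0.13136596  0.28532227] [-0.84510879  0.29342083 -0.86236345] 0.9960872076158329
[320.8, 175.8] [307, 162, 29, 28, 638] [ 0.5995 -0.1118  0.1235] width mm 35.0869102682387
red [([218.7, 159.3], [218, 159, 2, 2, 3]), ([346.3, 173.8], [342, 169, 10, 10, 82])]
orange [([219.3, 174.4], [214, 164, 10, 17, 76])]
yellow []
```

View pics/end.png

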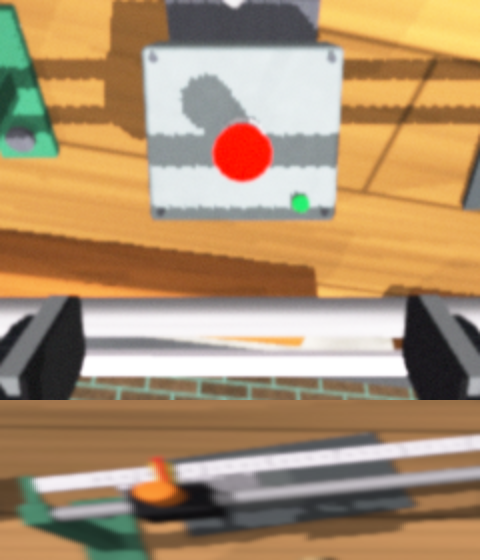

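The knob is home: its top-view blob is at (346.3,173.8), against (346.3,173.7) at the start. The pointer is still over the clip and the arm is clear of everything.

```bash
python3 -c "
from workcell import *
print(hand_in())"
```

```text
the job is handed in; nothing more can be done
None
```

I slid the lamp carriage until its pointer was centred over the yellow clip, pulled the knob fully out (about 16 mm), held it over half a second and let it spring home; the job is handed in, with no verdict shown.

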